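Fill the gap in the coupon rack

ROBOT

A 6-joint arm with a two-finger parallel gripper is mounted at the origin on a cart in front of the work surface, level with it; the furniture and walls round the work are solid. World frame = base frame: x ahead of the robot, y to its left, z up, the work surface at z = 0. Lengths are in m, angles in rad, forces in N, time in s.
With the tool pointing down it reaches from about 0.35 to 1 m from the base axis. Payload 7.1 kg.
Tool frame: the origin (TCP) lies on the mounting face of the last link; the fingertips stand 173 mm ahead of it and the grasp point (between the pads) lies 155 mm ahead of it; z points along the fingers, y is the line along which they close (so a half turn about z gives the same grasp; the last joint's range is limited). The gripper opens to 85 mm and grips with 20 to 120 N. Pads are 22 mm wide; open, the fingers measure 114 mm over their backs; the gripper's body (76 mm by 85 mm) begins 54 mm behind the grasp point. The pads swing forward as they close: fully open they stand 13 mm farther back than shut.
Start: joints at [1.223, 0.423, 1.63, -0, 1.089, -0.019], TCP at [0.202, 0.592, 0.405] pointing down, gripper open.
Joint ranges: [-3, 3], [-0.9, 2.11], [0.09, 2.58], [-1.31, 4.45], [0.11, 2.69], [-2.54, 2.54]. Speed limits (rad/s): [2.39, 2.39, 3.01, 3.14, 3.14, 3.14].

INTERFACE

Orientations are given as a 3x3 rotation matrix whose columns are the frame's x, y, z axes.
In Python, from cell import arm, snapshot, calibration, cut_out, spot_point gives the robot as it stands.
- The arm moves only by the tool jog_arm, never from a script. Its argument "rows" is a list that holds one entry, the list of rows, each a list of 4 numbers: the shift along the tool's x, y, z in mm, then the turn about the tool's z in degrees. A call has 1 to 8 rows; each row shifts and turns the commanded pose from where the row before left it, along the tool's axes as they then stand; what a row does not reach is not made up. A row lasts 1/8 s, in which the tool goes at most 62.5 mm and 10.7 degrees, less where a joint would pass 70% of its speed; a pose out of reach is approached as far as the arm can. A call is refused whole if a number of a shift passes 62.5 or a number of a turn 10.7, either way. A call with a gripper value outside its range is refused whole. "gripper" is the closure, from 0 (fully open) to 1 (shut), set as the call begins (left out, the last holds). The fingers move at their own pace and stop on an object; "newtons" is the grip in N (left out, the last holds). Time passes only in rows, so rows that do not move let the fingers close. It gives the time, the measured TCP pose, the force and the opening at its end, in the units of the state.
- arm.state(): the state, without advancing time (a new reading comes with each control period).
- snapshot(name): name is "scene" or "side" or "wrist"; returns (picture, depth): 400x640x3 uint8, red, green, blue; 400x640 float32, m along the optical axis (not along the pixel's ray), 0 where there is no reading.
- calibration(name): a dict with "fov_y" (degrees; the focal length in pixels is half the picture's height over the tangent of half this angle, whatever the lens; pixels are square), "cx", "cy" (the principal point, pixels), "rvec" (rotation vector, rad) and "tvec" (3), from world to camera coordinates, as OpenCV has them; the wrist camera has in their place "hand_eye" (4x4, takes a point from camera to tool coordinates, whose origin is the TCP and whose axes are the flange's). Camera axes: x right, y down, z forward; pixel columns grow to the right and rows downward; lengths in m; the calibration is good to about 2 mm. A picture is of the moment at which its call begins: read the wrist's pose just before it. calibration takes no time and is no camera call.
- arm.sign_off(): hands the job in, once; it reports no verdict.
Trained networks look in the newest picture that a camera, given by its name, has taken for a name from the list of things; names that differ only in an ending like _2 or _b are one class to them, and where a whole thing is asked for, a point or a joint stands for the part that bears it (a point fixed in the world has none). Each returns a list of dicts, best first, with "confidence" (0 to 1); they miss things now and then, are a little off and sometimes report something else, mostly with a low value. They report only what shows in the picture. A call takes as long as a camera call. They do not tell look-alikes from the thing itself.
- cut_out(camera, query): "pixels" (400x640 bool, what is visible of it) and "box" ([left, top, width, height] in pixels, round what is visible of it).
- spot_point(camera, query): "position" ([column, row] in pixels: a listed point, or the origin of a listed thing).
The state is a dict: "time_s": time; "joint_pos": joint angles; "qd": joint speeds; "joint_torque": joint torques, N m; "position": TCP position; "eef_rot": TCP orientation; "force": force on the tool from outside, world axes, zero at the start; "wrist_torque": the same for the moment, N m; "opening": opening from 0.0 (shut) to 1.0 (fully open).
Only numpy, scipy, OpenCV 4.12 (cv2) and the standard library are available. Lean on these libraries where they do the work, as an engineer would, in place of code of your own. Each camera call takes 0.05 s, during which the arm holds its last target. There are 200 camera calls.

TASK

The row of metal coupons in the sloping drain rack is not held yet: a gap is left between the row's last divider and the sprung end plate. Find by trying which of the three grey spacer blocks fills it, the one that goes down fully home on the rack's bed and pushes the end plate back against its spring, and leave that one in the gap, in line with the row. The other two blocks shall end standing upright on the worktop, clear of the rack; do not knock or shift the reagent bottle or the little crucible.

Things in the scene. Friction and masses are not known exactly. Their poses are not given: they have to be found in the camera images.
- cradle: sloping bed of the fixed aluminium coupon rack. Origin: on the bed, on the row's middle line, at the rest position of the end plate's face, 55 mm over the worktop. z: square to the bed, up and to the left, 30 degrees off vertical; a block goes in along -z, its own z along this z. x: across the row, to the right, up the slope. y: level, along the row, away from the robot, from end plate to coupons
- gap_mouth (a point): point 43 mm over the cradle's origin, at the level of the gap's top. The gap lies between the end plate (-y side) and a steel divider before the coupons (+y side), both 40 mm wide, faces upright up to z = 18 mm; above, each flares outwards by 25 degrees, 12 mm out, up to z = 43 mm, to lead a block in. Coupons: 50 mm tall. The divider is fixed; its face is at cradle y = 4.5 to 25.5 mm, unknown
- side_lip (a point): top of the inner face of the rack's low side lip, left of the row, at cradle x = -24 mm, z = 12 mm; the other side of the bed is open. The thickest block that goes fully home always pushes the end plate back 2 mm or more, as wanted; a thicker one stops on the flared lips 15 mm or more short of the bed; one too thin drops in without pressing the plate back
- plate (a joint): the sprung end plate, sliding along the cradle's -y: 0 at rest (face at cradle y = 0), 0.012 m when pushed back to its stop. The spring presses it towards the row with about 1.5 N at rest, 4.5 N at the stop, enough to slide a released block over the bed against the divider
- plate_face (a point): top edge of the upright part of the end plate's face, middle of its width, z = 18 mm over the bed; moves with the plate
- spacer_thin: the thin spacer block: grey plastic slab 14 mm thick (its y), 40 mm wide (its x), 90 mm tall (its z), a dark dot through its thickness near the top; origin at the centre of its underside. Stands upright on the worktop at the start; gripped across its 40 mm width near the top, tool along its length. 70 to 260 g
- spacer_mid: the middle spacer block: grey plastic slab 22 mm thick (its y), 40 mm wide (its x), 90 mm tall (its z), a dark dot through its thickness near the top; origin at the centre of its underside. Stands upright on the worktop at the start; gripped across its 40 mm width near the top, tool along its length. 70 to 260 g
- spacer_thick: the thick spacer block: grey plastic slab 30 mm thick (its y), 40 mm wide (its x), 90 mm tall (its z), a dark dot through its thickness near the top; origin at the centre of its underside. Stands upright on the worktop at the start; gripped across its 40 mm width near the top, tool along its length. 70 to 260 g
- reagent_bottle: white reagent bottle with a white cap, 68 mm across and 166 mm tall, standing loose to the right; origin at the centre of its underside. Not to be disturbed
- crucible: small white porcelain crucible, 41 mm across and 40 mm tall, standing loose between the rack and the big analyser; origin at the centre of its underside. Not to be disturbed
Things that resemble listed ones, but are neither listed nor needed, are in the scene too. Leave any red look-alike of the spacer_thin alone.

How it is judged:
At the end, for the whole second after the job is handed in: One block stands in the gap, at most 3 mm off the bed, within 10 mm of the row's line and 0.08 rad of the rack's z, holding the end plate back by over 1.5 mm; the other two stand on the worktop within 0.1 rad of upright, over 70 mm from the gap; all at rest (value of joint plate above 0.0015 m and ((z of spacer_thin in the frame of cradle between -0.003 and 0.003 m and x of spacer_thin in the frame of cradle between -0.01 and 0.01 m and y of spacer_thin in the frame of cradle between -0.0065 and 0.006 m and angle between the z axis of spacer_thin and the z axis of cradle, either way round below 0.08 rad and linear speed of each of spacer_thin, spacer_mid, spacer_thick below 0.01 m/s and height (world z) of each of spacer_mid, spacer_thick below 0.004 m and angle between each of spacer_mid, spacer_thick's own z axis and vertical below 0.1 rad and horizontal distance between each of spacer_mid, spacer_thick and cradle above 0.07 m) or (z of spacer_mid in the frame of cradle between -0.003 and 0.003 m and x of spacer_mid in the frame of cradle between -0.01 and 0.01 m and y of spacer_mid in the frame of cradle between -0.0025 and 0.01 m and angle between the z axis of spacer_mid and the z axis of cradle, either way round below 0.08 rad and linear speed of each of spacer_mid, spacer_thin, spacer_thick below 0.01 m/s and height (world z) of each of spacer_thin, spacer_thick below 0.004 m and angle between each of spacer_thin, spacer_thick's own z axis and vertical below 0.1 rad and horizontal distance between each of spacer_thin, spacer_thick and cradle above 0.07 m) or (z of spacer_thick in the frame of cradle between -0.003 and 0.003 m and x of spacer_thick in the frame of cradle between -0.01 and 0.01 m and y of spacer_thick in the frame of cradle between 0.0015 and 0.014 m and angle between the z axis of spacer_thick and the z axis of cradle, either way round below 0.08 rad and linear speed of each of spacer_thick, spacer_thin, spacer_mid below 0.01 m/s and height (world z) of each of spacer_thin, spacer_mid below 0.004 m and angle between each of spacer_thin, spacer_mid's own z axis and vertical below 0.1 rad and horizontal distance between each of spacer_thin, spacer_mid and cradle above 0.07 m))); the robot touches nothing.
It fails at once if the reagent bottle is shifted by more than 20 mm or tipped (distance of reagent_bottle from where it was at the start of the episode above 0.02 m or angle between reagent_bottle's own z axis and vertical above 0.3 rad).
It fails at once if the crucible is shifted by more than 20 mm or tipped (distance of crucible from where it was at the start of the episode above 0.02 m or angle between crucible's own z axis and vertical above 0.3 rad).
It also fails if it takes over 69 s, if anything falls off the work surface, if the arm or the gripper's body presses on something with over 40 N, if the wrist force passes 120 N, or if a joint passes its speed limit or range.

## Working session

There is one attempt and no reset: what is moved stays moved. The work goes in short steps, Python scripts to look and compute and a tool call to move; the robot and the scene stay as the last step left them, time stands still between calls to the robot, and variables do not carry over. Pictures are saved under pics/ and viewed, on a budget of 10 in all, crops included, one or two more only if the job needs it, and the job is handed in when it is done.

Besides the shell and the picture viewer there is one more tool, called as name(argument=value, ...), one argument or row to a line, values as JSON. jog_arm: Moves the arm, as the interface text tells. Its arguments: {"type":"object","properties":{"rows":{"type":"array"},"gripper":{"type":"number"},"newtons":{"type":"number"}},"required":["rows"]}

```bash
mkdir -p pics; ls
cat > h.py <<'E'
import numpy as np, cv2
from cell import arm, snapshot, calibration, cut_out, spot_point
def cam(name, st=None):
    c=calibration(name); f=200/np.tan(np.radians(c["fov_y"])/2)
    if "hand_eye" in c:
        st=st or arm.state(); T=np.eye(4);T[:3,:3]=st["eef_rot"];T[:3,3]=st["position"]
        M=T@np.array(c["hand_eye"])
    else:
        R=cv2.Rodrigues(np.array(c["rvec"],float))[0];t=np.array(c["tvec"],float).ravel()
        M=np.eye(4);M[:3,:3]=R.T;M[:3,3]=-R.T@t
    return f,c["cx"],c["cy"],M
def world(C,u,v,d):
    f,cx,cy,M=C;u,v,d=map(np.asarray,(u,v,d))
    p=np.stack([(u-cx)/f*d,(v-cy)/f*d,d],-1)
    return p@M[:3,:3].T+M[:3,3]
def proj(C,P):
    f,cx,cy,M=C;p=(np.atleast_2d(P)-M[:3,3])@M[:3,:3]
    return p[:,:2]/p[:,2:]*f+[cx,cy]
def save(n,img): cv2.imwrite("pics/"+n+".png",img[:,:,::-1])
E
python3 - <<'E'
from h import *
np.set_printoptions(precision=4,suppress=True)
for n in["scene","side"]:
    im,d=snapshot(n);C=cam(n)
    save(n,im); print(n,C[3][:3].round(2).tolist(),im.shape,calibration(n).keys())
    for q in["spacer_thin","spacer_mid","spacer_thick","reagent_bottle","crucible"]:
        for r in cut_out(n,q)[:4]:
            m=r["pixels"]&(d>0);v,u=np.nonzero(m);P=world(C,u,v,d[m])
            if len(P):print(q,round(r["confidence"],2),r["box"],np.percentile(P,[3,50,97],axis=0).round(3).tolist())
    for q in["cradle","gap_mouth","side_lip","plate_face"]:
        for r in spot_point(n,q)[:2]:
            x,y=np.round(r["position"]).astype(int)
            x=min(max(x,0),639);y=min(max(y,0),399)
            print(q,round(r["confidence"],2),r["position"],world(C,x,y,d[y,x]))
E
```

```text
pics
scene [[-0.41, -0.45, 0.79, -0.16], [-0.91, 0.21, -0.35, 0.44], [-0.01, -0.87, -0.5, 0.52]] (400, 640, 3) dict_keys(['fov_y', 'cx', 'cy', 'rvec', 'tvec'])
spacer_thin 0.9 [185.5, 199.1, 27.7, 34.5] [[0.643, 0.365, -0.0], [0.647, 0.377, 0.063], [0.66, 0.402, 0.087]]
spacer_thin 0.65 [343.9, 197.2, 22.0, 41.6] [[0.481, 0.032, -0.003], [0.483, 0.072, 0.043], [0.531, 0.09, 0.087]]
spacer_mid 0.83 [180.2, 212.7, 29.5, 43.0] [[0.566, 0.387, 0.001], [0.568, 0.406, 0.05], [0.585, 0.425, 0.088]]
reagent_bottle 0.93 [405.2, 149.2, 31.2, 74.1] [[0.473, -0.137, 0.006], [0.486, -0.104, 0.091], [0.518, -0.089, 0.163]]
crucible 0.68 [325.8, 203.3, 15.2, 21.2] [[0.551, 0.065, 0.004], [0.565, 0.083, 0.027], [0.589, 0.101, 0.037]]
cradle 0.55 [273.2, 222.8] [0.5344 0.2439 0.0561]
gap_mouth 0.84 [265.6, 208.4] [0.5515 0.2518 0.0864]
side_lip 0.52 [263.7, 224.8] [0.5428 0.2618 0.051 ]
side_lip 0.29 [267.9, 219.8] [0.5265 0.2565 0.0717]
plate_face 0.84 [267.3, 215.3] [0.5216 0.259  0.0874]
plate_face 0.7 [271.7, 224.4] [0.5334 0.2466 0.0549]
side [[0.96, -0.16, 0.24, 0.35], [-0.29, -0.47, 0.83, -0.6
[... 565 characters left out ...]
[253.6, 154.3, 17.1, 36.4] [[0.461, 0.342, 0.004], [0.475, 0.347, 0.052], [0.493, 0.378, 0.088]]
reagent_bottle 0.65 [312.5, 224.7, 37.6, 97.3] [[0.477, -0.16, 0.01], [0.501, -0.15, 0.103], [0.532, -0.118, 0.165]]
reagent_bottle 0.3 [264.0, 171.5, 32.3, 19.9] [[0.471, 0.218, 0.057], [0.529, 0.236, 0.071], [0.541, 0.261, 0.093]]
crucible 0.54 [321.9, 220.9, 12.8, 2.5] [[0.558, 0.086, 0.029], [0.574, 0.095, 0.034], [0.589, 0.099, 0.039]]
cradle 0.57 [295.5, 185.1] [0.5395 0.2264 0.0623]
cradle 0.52 [332.9, 309.3] [ 0.5024 -0.1583  0.0284]
gap_mouth 0.6 [291.9, 170.3] [0.5693 0.3971 0.0209]
gap_mouth 0.46 [265.4, 185.5] [0.4801 0.3478 0.0092]
plate_face 0.7 [293.2, 174.7] [0.5343 0.2299 0.0889]
```

Run:
```python
from h import *
a=cv2.imread("pics/scene.png")[130:290,150:450];b=cv2.imread("pics/side.png")[100:340,200:440]
cv2.imwrite("pics/c1.png",np.vstack([cv2.resize(a,(750,400),interpolation=2)]))
cv2.imwrite("pics/c2.png",cv2.resize(b,(600,600),interpolation=2))
```

```text
(no output)
```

View pics/c1.png

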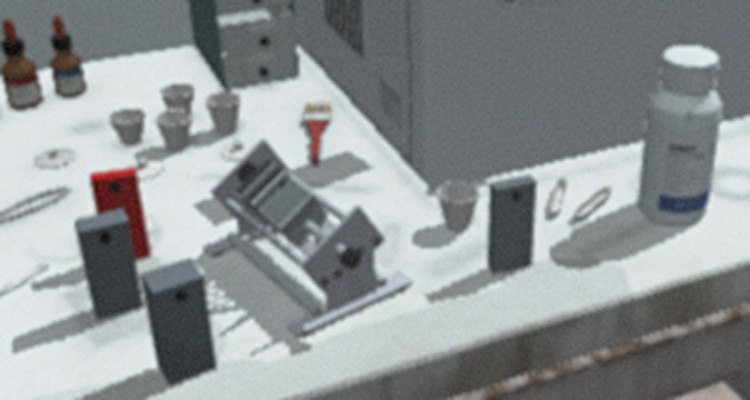

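View pics/c2.png

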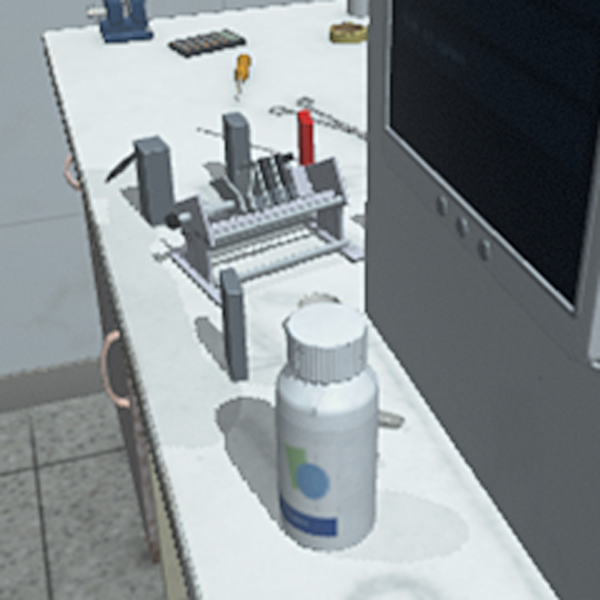

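The candidates in the scene crop, each with its approximate full-frame pixel:
- thin (195–215 px): the red look-alike at about (198,216), which I'll leave alone.
- grey thin block at about (355,218), world about (0.49,0.06).
- mid at about (194,234), world about (0.575,0.40).
- thick at about (222,258), world about (0.475,0.36).
- rack at about (270,215), with the knob end towards the robot.
- crucible at about (333,214).
- bottle at about (420,187).

Next I'll look from the wrist.

Run:
```python
from h import *
np.set_printoptions(precision=3,suppress=True)
s=arm.state();print(s["time_s"],s["position"],s["eef_rot"],s["opening"]);c=calibration("wrist");print(c)
R=np.array(s["eef_rot"])
print((R.T@(np.array([.50,.27,.42])-s["position"]))*1000)
```

```text
1.0 [0.202 0.592 0.405] [[-0.946  0.323  0.   ]
 [ 0.323  0.946  0.   ]
 [ 0.     0.    -1.   ]] 1.0001903162387724
{'fov_y': 60.26182341089265, 'cx': 322.9916926325245, 'cy': 203.8851975164672, 'hand_eye': array([[ 0.001, -0.955, -0.297,  0.075],
       [ 1.   ,  0.001,  0.001,  0.001],
       [-0.001, -0.297,  0.955,  0.031],
       [ 0.   ,  0.   ,  0.   ,  1.   ]])}
[-386.069 -207.992  -15.268]
```

jog_arm(
  rows=[
    [[-48, -26, 0, 0], [-48, -26, 0, 0], [-48, -26, 0, 0], [-48, -26, 0, 0], [-48, -26, 0, 0], [-48, -26, 0, 0], [-48, -26, 0, 0], [-48, -26, 0, 0]],
  ],
)

```text
time_s: 2.0
position: [0.4991, 0.2692, 0.405]
eef_rot: [[-0.946, 0.323, 0.0], [0.323, 0.946, 0.0], [-0.0, 0.0, -1.0]]
force: [0.3, 0.2, -0.2]
opening: 1.002
```

Run:
```python
from h import *
np.set_printoptions(precision=4,suppress=True)
s=arm.state();print(s["time_s"],s["position"],s["force"])
C=cam("wrist",s);im,d=snapshot("wrist");save("w1",im);np.savez("w1.npz",im=im,d=d,M=C[3])
for q in["spacer_thin","spacer_mid","spacer_thick"]:
    for r in cut_out("wrist",q)[:4]:
        m=r["pixels"]&(d>0);v,u=np.nonzero(m);P=world(C,u,v,d[m])
        T=P[P[:,2]>.084]
        if len(T)>20:
            print(q,round(r["confidence"],2),r["box"],len(T),cv2.minAreaRect((T[:,:2]*1000).astype(np.float32)),T.mean(0))
for q in["cradle","gap_mouth","side_lip","plate_face"]:
    for r in spot_point("wrist",q)[:2]:
        x,y=np.round(r["position"]).astype(int)
        print(q,round(r["confidence"],2),r["position"],world(C,x,y,d[y,x]))
cv2.imwrite("pics/w1b.png",cv2.resize(im[:,:,::-1],(800,500)))
```

```text
2.0 [0.4991 0.2692 0.405 ] [ 0.3212  0.2294 -0.1702]
spacer_thin 0.9 [437.7, 253.5, 69.1, 52.8] 451 ((588.0594482421875, 354.5594482421875), (178.68991088867188, 23.4975643157959), 29.2568302154541) [0.649  0.3882 0.0949]
spacer_thin 0.86 [85.3, 207.7, 88.8, 51.7] 688 ((491.03948974609375, 70.2308578491211), (39.98857879638672, 14.323728561401367), 85.86832427978516) [0.4904 0.0716 0.089 ]
spacer_mid 0.75 [443.2, 182.7, 77.3, 59.9] 1157 ((578.9033203125, 405.47430419921875), (22.430442810058594, 40.46601104736328), 1.3086036443710327) [0.5778 0.4048 0.0892]
spacer_thick 0.8 [383.5, 96.4, 76.0, 56.7] 1923 ((476.6006774902344, 368.4408264160156), (30.367870330810547, 40.22953414916992), 7.074471473693848) [0.4761 0.3681 0.0894]
spacer_thick 0.28 [261.5, 159.8, 69.7, 79.1] 205 ((525.685302734375, 249.28306579589844), (9.084696769714355, 42.59208679199219), 26.652069091796875) [0.5262 0.2495 0.0923]
cradle 0.65 [306.3, 229.4] [0.5268 0.2455 0.0974]
cradle 0.6 [311.4, 229.7] [0.5379 0.2454 0.0731]
gap_mouth 0.86 [324.8, 229.7] [0.5441 0.2571 0.068 ]
side_lip 0.27 [402.9, 117.6] [0.4649 0.3499 0.0892]
plate_face 0.62 [313.2, 227.8] [0.5366 0.2478 0.0731]
plate_face 0.5 [325.3, 232.5] [0.5452 0.2567 0.0702]
```

View pics/w1b.png

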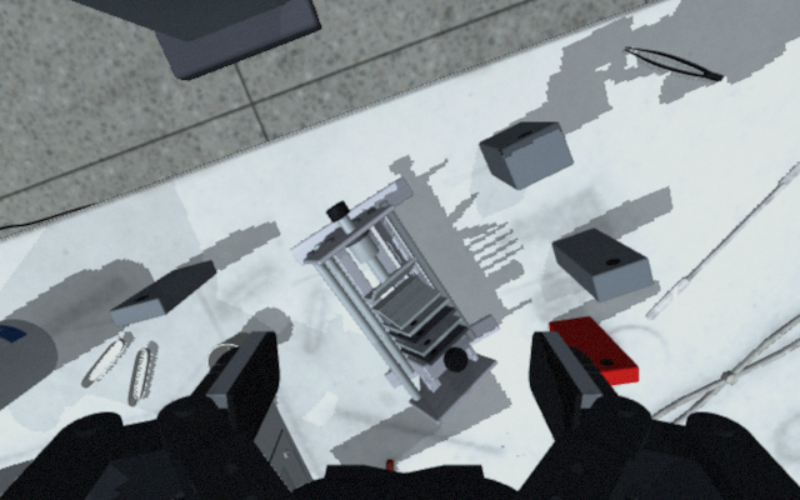

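jog_arm(
  rows=[
    [[0, 0, 0, 10.2], [0, 0, 0, 10.2], [0, 0, 0, 10.2], [0, 0, 0, 10.2], [0, 0, 0, 10.2], [-11, 18, 38, 0], [-11, 18, 38, 0], [0, 0, 0, 0]],
  ],
)

```text
time_s: 3.4
position: [0.5387, 0.2627, 0.3259]
eef_rot: [[-0.345, 0.938, -0.005], [0.938, 0.345, -0.002], [-0.0, -0.005, -1.0]]
force: [0.1, 0.8, -1.1]
opening: 1.001
```

Run:
```python
from h import *
np.set_printoptions(precision=4,suppress=True)
s=arm.state();print(s["time_s"],s["position"],s["eef_rot"],s["joint_pos"])
C=cam("wrist",s);im,d=snapshot("wrist");np.savez("w2.npz",im=im,d=d,M=C[3])
for q in["cradle","gap_mouth","side_lip","plate_face"]:
    for r in spot_point("wrist",q)[:2]:
        x,y=np.round(r["position"]).astype(int)
        print(q,round(r["confidence"],2),r["position"],world(C,x,y,d[y,x]))
cv2.imwrite("pics/w2b.png",cv2.resize(im[:,:,::-1],(800,500)))
```

```text
3.4 [0.5387 0.2627 0.3259] [[-0.3454  0.9384 -0.0049]
 [ 0.9385  0.3454 -0.0023]
 [-0.0004 -0.0054 -1.    ]] [0.4339 0.4853 1.7408 0.     0.9208 0.0813]
cradle 0.87 [315.7, 232.0] [ 0.5474  0.2198 -0.0009]
gap_mouth 0.96 [319.7, 226.1] [0.5433 0.2432 0.0449]
gap_mouth 0.51 [318.7, 196.5] [0.5337 0.2676 0.0521]
side_lip 0.74 [319.3, 199.4] [0.5346 0.2653 0.0514]
plate_face 0.71 [312.9, 230.0] [0.5364 0.2492 0.0734]
```

View pics/w2b.png

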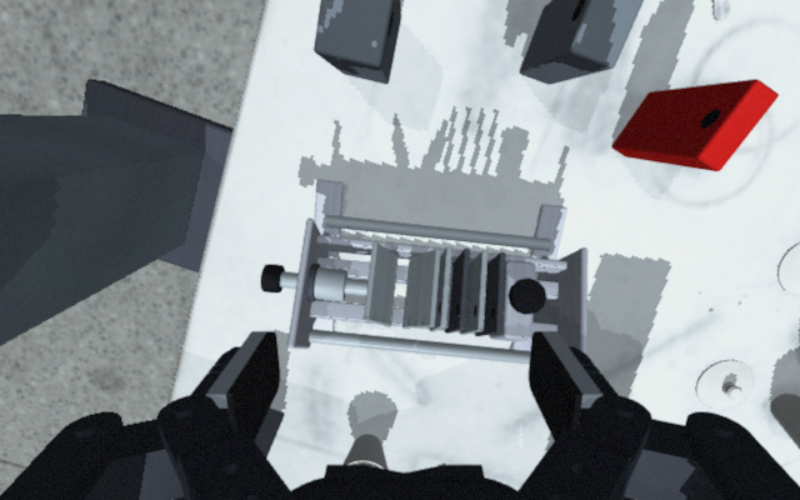

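```bash
cat > fit.py <<'E'
from h import *
np.set_printoptions(precision=4,suppress=True,linewidth=150)
def Rc(psi):
    y=np.array([np.cos(psi),np.sin(psi),0]);r=np.array([np.sin(psi),-np.cos(psi),0])
    z=-r*.5+np.array([0,0,np.sqrt(.75)]);x=np.cross(y,z);return np.stack([x,y,z],1)
if __name__=="__main__":
    D=np.load("w2.npz");im,d=D["im"],D["d"];f,cx,cy,_=cam("wrist");C=(f,cx,cy,D["M"])
    k=.8
    v,u=np.mgrid[130:300,200:480];P=world(C,u,v,d[v,u])
    # rods: fit lines in world with depth
    for (a,b,r0,r1) in[(268,438,172,195),(250,420,265,286)]:
        pts=[]
        for c in range(a,b,3):
            col=d[r0:r1,c];h=world(C,np.full(r1-r0,c),np.arange(r0,r1),col)
            j=np.argmax(h[:,2]);
            if h[j,2]>.02: pts.append(h[j])
        pts=np.array(pts);med=np.median(pts[:,2]);q=pts[abs(pts[:,2]-med)<.006]
        vx,vy,x0,y0=cv2.fitLine(q[:,:2].astype(np.float32),cv2.DIST_HUBER,0,.001,.001).ravel()
        print("rod",len(q),med,np.degrees(np.arctan2(vy,vx)),x0,y0)
    psi=np.radians(float(__import__("sys").argv[1]))
    R=Rc(psi);O=np.array([.535,.245,.055])
    Q=(P-O)@R
    np.save("Q.npy",Q)
    # map: for image row through middle, print y,z profile
    for xx in(-12,0,12):
        m=(abs(Q[...,0]*1000-xx)<2)&(Q[...,2]>-.005)&(abs(Q[...,1])<.05)
        q=Q[m][:,1:]*1000
        print(xx);q=q[np.argsort(q[:,0])]
        for b in range(-40,50,2):
            s=q[(q[:,0]>=b)&(q[:,0]<b+2)]
            if len(s):print((b,len(s),*np.percentile(s[:,1],[10,90]).round(0)),end=" ")
        print()
E
python3 fit.py 15
```

```text
rod 13 0.05251962371318483 18.979454 0.51118845 0.26105517
rod 33 0.06364057346656246 15.522162 0.53607625 0.20583563
-12
(-40, 9, np.float64(-4.0), np.float64(-4.0)) (-38, 7, np.float64(-5.0), np.float64(-4.0)) (-36, 7, np.float64(-4.0), np.float64(-3.0)) (-34, 8, np.float64(-4.0), np.float64(-3.0)) (-32, 8, np.float64(-5.0), np.float64(-4.0)) (-30, 6, np.float64(-5.0), np.float64(-4.0)) (-28, 6, np.float64(-5.0), np.float64(-4.0)) (-26, 5, np.float64(-5.0), np.float64(-3.0)) (-24, 8, np.float64(-4.0), np.float64(-3.0)) (-22, 6, np.float64(-5.0), np.float64(-4.0)) (-20, 6, np.float64(-5.0), np.float64(-3.0)) (-18, 9, np.float64(-5.0), np.float64(-4.0)) (-16, 8, np.float64(-5.0), np.float64(-3.0)) (-14, 5, np.float64(-4.0), np.float64(-3.0)) (-10, 15, np.float64(37.0), np.float64(39.0)) (-8, 17, np.float64(37.0), np.float64(39.0)) (-6, 19, np.float64(32.0), np.float64(36.0)) (-4, 17, np.float64(28.0), np.float64(32.0)) (-2, 14, np.float64(24.0), np.float64(28.0)) (0, 16, np.float64(20.0), np.float64(23.0)) (2, 16, np.float64(15.0), np.float64(18.0)) (4, 6, np.float64(-5.0), np.float6
[... 3538 characters left out ...]
64(6.0), np.float64(16.0)) (12, 19, np.float64(17.0), np.float64(20.0)) (14, 19, np.float64(21.0), np.float64(25.0)) (16, 23, np.float64(26.0), np.float64(28.0)) (18, 19, np.float64(30.0), np.float64(33.0)) (20, 25, np.float64(33.0), np.float64(37.0)) (22, 18, np.float64(38.0), np.float64(39.0)) (24, 12, np.float64(38.0), np.float64(39.0)) (26, 36, np.float64(26.0), np.float64(46.0)) (28, 21, np.float64(45.0), np.float64(47.0)) (30, 2, np.float64(45.0), np.float64(45.0)) (34, 42, np.float64(12.0), np.float64(36.0)) (36, 42, np.float64(34.0), np.float64(47.0)) (38, 10, np.float64(45.0), np.float64(47.0)) (44, 69, np.float64(20.0), np.float64(46.0)) (46, 20, np.float64(45.0), np.float64(47.0))
```

Run:
```python
from h import *; from fit import Rc
np.set_printoptions(precision=4,suppress=True)
Q=np.load("Q.npy").reshape(-1,3)*1000
def fit(m):
    for _ in range(4):
        q=Q[m];A=np.c_[q[:,0],q[:,2],np.ones(len(q))];k=np.linalg.lstsq(A,q[:,1],rcond=None)[0]
        m=m&(abs(Q@[k[0],-1,k[1]]+k[2])<1.2)
    q=Q[m];return k,len(q),np.percentile(q[:,0],[0.5,2,98,99.5])
mid=(abs(Q[:,0])<30)&(Q[:,2]>17)&(Q[:,2]<36)
E=fit(mid&(abs(Q[:,1]-(3.8-(Q[:,2]-14)*.48))<2.5));V=fit(mid&(abs(Q[:,1]-(10.5+(Q[:,2]-14)*.48))<2.5))
print(E,V)
b=(abs(Q[:,0]+8)<8)&(abs(Q[:,2]+4)<2.5)&(abs(Q[:,1])<40);q=Q[b];print("bed",np.linalg.lstsq(np.c_[q[:,:2],np.ones(len(q))],q[:,2],rcond=None)[0],len(q))
for y0 in(-9,23):
    m=(abs(Q[:,1]-y0)<1.5)&(abs(Q[:,2]-38.5)<2);print("top",y0,np.percentile(Q[m][:,0],[.5,2,50,98,99.5]))
s=(Q[:,0]<-18)&(Q[:,0]>-45)&(abs(Q[:,1]-7)<5)&(Q[:,2]>-10);o=np.argsort(Q[s][:,0]);print(Q[s][o][::6].round(0).tolist())
```

```text
(array([-0.0181, -0.4545, 10.3176]), 816, array([-13.4732, -12.8016,  25.5261,  25.9864])) (array([-0.0154,  0.4768,  4.4104]), 922, array([-13.1727, -12.4858,  25.8409,  26.3331]))
bed [ 0.0064 -0.0087 -4.1576] 503
top -9 [-13.1866 -12.5983   7.6387  25.18    25.6655]
top 23 [-13.109  -12.4391   8.4163  25.9567  26.3563]
[[-22.0, 10.0, 7.0], [-22.0, 8.0, 7.0], [-22.0, 4.0, 7.0], [-22.0, 5.0, 8.0], [-21.0, 6.0, 8.0], [-21.0, 5.0, 9.0], [-20.0, 9.0, 9.0], [-20.0, 11.0, 7.0], [-20.0, 10.0, 8.0], [-19.0, 3.0, 7.0], [-19.0, 7.0, 7.0], [-19.0, 6.0, 8.0], [-18.0, 4.0, 5.0], [-18.0, 6.0, 4.0], [-18.0, 2.0, -1.0]]
```

The depth fit gives a row direction of about 13.9° and a gap of about 7 mm. That points to the 14 mm thin block, which would push the plate back about 7 mm. The jog keeps the tool vertical, so I'll grip the block across its thickness and pivot it 30° in the pads against the worktop.

jog_arm(
  rows=[
    [[0, 0, 0, 8.1], [0, 0, 0, 8.1], [0, 0, 0, 8.1], [-49, -8.5, 0, 0], [-49, -8.5, 0, 0], [-49, -8.5, 0, 0], [-49, -8.5, 0, 0], [0, 0, 0, 0]],
  ],
)

```text
time_s: 4.65
position: [0.4904, 0.0673, 0.33]
eef_rot: [[0.075, 0.997, 0.001], [0.997, -0.075, -0.0], [0.0, 0.001, -1.0]]
force: [-0.2, -0.0, 0.1]
opening: 0.998
```

```bash
cat > look.py <<'E'
from h import *; from fit import Rc
np.set_printoptions(precision=4,suppress=True)
s=arm.state();R=np.array(s["eef_rot"]);p=np.array(s["position"]);print(s["time_s"],p,R[2],"tool y ang",np.degrees(np.arctan2(R[1,1],R[0,1])))
C=cam("wrist",s);im,d=snapshot("wrist");r=cut_out("wrist","spacer_thin")
for r in r[:2]:
    m=r["pixels"]&(d>0);v,u=np.nonzero(m);P=world(C,u,v,d[m]);T=P[(P[:,2]>.084)&(P[:,2]<.1)]
    if len(T)>50:
        (c,w,a)=cv2.minAreaRect((T[:,:2]*1000).astype(np.float32));print(r["confidence"],len(T),c,w,a,T.mean(0),"tool mm",(T.mean(0)-p)@R*1000,"rect",((np.r_[c,0]/1000-p)@R*1000)[:2])
E
python3 look.py
python3 - <<'E'
import sys;sys.path.insert(0,'.')
from fit import *
R=Rc(np.radians(15));O=np.array([.535,.245,.055])+R@np.array([6.4,3.75,-4.16])/1000
print(O);Rn=Rc(np.radians(13.9));print(Rn, O+Rn@[0,0,.078])
E
```

```text
4.65 [0.4904 0.0673 0.33  ] [ 0.      0.0012 -1.    ] tool y ang -4.326787016933856
0.57 1280 (491.1598815917969, 70.14544677734375) (39.961753845214844, 13.729935646057129) 86.1290512084961 [0.4914 0.0713 0.0893] tool mm [  4.0241   0.4219 240.7101] rect [2.9048 0.1873]
[0.5406 0.2386 0.0546]
[[ 0.208   0.9707 -0.1201]
 [-0.8407  0.2402  0.4854]
 [ 0.5     0.      0.866 ]] [0.5312 0.2765 0.1221]
```

jog_arm(
  rows=[
    [[3, 0.3, 33, 0], [0, 0, 33, 0], [0, 0, 31, 0], [0, 0, 0, 0]],
  ],
  gripper=0.2,
  newtons=20,
)

```text
time_s: 5.25
position: [0.4915, 0.0735, 0.2304]
eef_rot: [[0.07, 0.998, -0.003], [0.998, -0.07, -0.0], [-0.001, -0.003, -1.0]]
force: [-0.8, 0.6, -0.4]
opening: 0.806
```

jog_arm(
  rows=[
    [[0, 0, 0, 0], [0, 0, 0, 0], [0, 0, 0, 0], [0, 0, 0, 0], [0, 0, 0, 0], [0, 0, 0, 0]],
  ],
  gripper=1,
)

```text
time_s: 6.0
position: [0.4923, 0.0724, 0.2326]
eef_rot: [[0.072, 0.997, 0.002], [0.997, -0.072, 0.0], [0.0, 0.002, -1.0]]
force: [-1.3, -0.1, 6.8]
opening: 0.161
```

jog_arm(
  rows=[
    [[6.9, 0, -0.4, 0], [7, 0, -0.8, 0], [7, 0, -0.2, 0], [7, 0, 0.4, 0], [7, 0, 1.0, 0], [6.8, 0, 1.6, 0], [0, 0, 0, 0]],
  ],
)

```text
time_s: 6.88
position: [0.4952, 0.1146, 0.2312]
eef_rot: [[0.071, 0.997, 0.001], [0.997, -0.071, -0.0], [0.0, 0.001, -1.0]]
force: [-2.8, -1.0, 15.0]
opening: 0.158
```

```bash
cat > tilt.py <<'E'
from h import *
np.set_printoptions(precision=4,suppress=True)
import sys
s=arm.state();R=np.array(s["eef_rot"]);p=np.array(s["position"]);print(s["time_s"],p,s["force"])
for n in sys.argv[2:]:
    im,d=snapshot(n);C=cam(n,s);save(sys.argv[1]+n,im)
    g=p+R@[0,0,.155];u,v=proj(C,g)[0].astype(int);x0=max(min(u-60,520),0);y0=max(min(v-40,310),0)
    cv2.imwrite("pics/%s%s_c.png"%(sys.argv[1],n),cv2.resize(im[y0:y0+90,x0:x0+120,::-1],(720,540),interpolation=2));print(u,v,x0,y0)
E
python3 tilt.py t1 scene
```

```text
6.875 [0.4952 0.1146 0.2312] [-2.8274 -1.0041 14.9857]
335 210 275 170
```

View pics/t1scene_c.png

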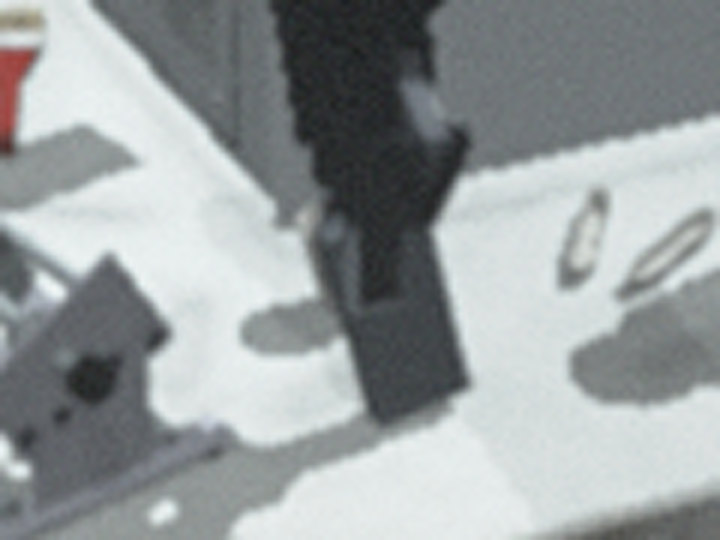

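```bash
cat > ang.py <<'E'
from h import *
np.set_printoptions(precision=2,suppress=True)
# tilt of held block from scene depth: points near grasp's front face, below finger tips
s=arm.state();R=np.array(s["eef_rot"]);p=np.array(s["position"]);g=p+R@[0,0,.155]
im,d=snapshot("scene");C=cam("scene");v,u=np.mgrid[0:400,0:640];P=world(C,u,v,d)
Q=(P-g)@R*1000   # tool axes, about grasp
m=(d>0)&(abs(Q[...,0])<90)&(abs(Q[...,1]+7)<7)&(Q[...,2]>20)&(Q[...,2]<100)&(P[...,2]>.004)
q=Q[m];print(len(q),np.median(q[:,1]))
for z in range(20,90,5):
    k=q[abs(q[:,2]-z)<2.5]
    if len(k)>3:print(z,k[:,0].min(),k[:,0].max(),len(k))
print(cv2.minAreaRect(np.float32(q[:,[0,2]])))
E
python3 ang.py
```

```text
426 -7.393473935438892
20 -29.59305425483009 87.36420440548237 16
25 -29.942493358528946 89.46750619886858 37
30 -31.728478520735536 89.75788787514881 40
35 -32.165263302547466 87.96681663986651 36
40 -32.58703675443848 87.91405500840756 36
45 -35.78430675374976 88.7859946062503 38
50 -36.024411272725295 89.65242901267504 40
55 -38.6758637672589 88.84565929208576 38
60 -38.651841284385 89.13737591855103 34
65 -40.39255673881211 89.10114712681322 39
70 -41.69177635999656 89.69327967777569 72
((24.033214569091797, 46.1092529296875), (131.44789123535156, 52.208457946777344), 0.0026618901174515486)
```

The block only tilted about 14°, because its foot slid on the worktop. I'll finish the tilt in the gap, using the rack's side lip as a fixed stop.

jog_arm(
  rows=[
    [[0, 0, -41, 0], [0, 0, -41, 0], [0, 0, -40, -9.1], [0, 0, 0, -9.1], [44, 24.3, 0, 0], [44, 24.3, 0, 0], [43.5, 24.2, 0, 0], [0, 0, 0, 0]],
  ],
)

```text
time_s: 7.98
position: [0.5339, 0.2624, 0.3518]
eef_rot: [[-0.246, 0.969, 0.001], [0.969, 0.246, 0.001], [0.001, 0.001, -1.0]]
force: [-0.4, -0.0, -1.2]
opening: 0.156
```

```bash
cat > pose.py <<'E'
from h import *; from fit import Rc
np.set_printoptions(precision=4,suppress=True)
s=arm.state();R=np.array(s["eef_rot"]);p=np.array(s["position"]);g=p+R@[0,0,.155]
O=np.array([.5406,.2386,.0546]);A=Rc(np.radians(13.9));r=np.array([.2402,-.9707,0]);q=(g-O)*1000
print(s["time_s"],p,"ang",np.degrees(np.arctan2(R[1,1],R[0,1])),"force",s["force"],"open",s["opening"])
print("grip: right %.1f y %.1f h %.1f"%(q@r,q@A[:,1],q[2]),"cradle",A.T@q)
E
python3 pose.py
python3 - <<'E'
from h import *; from fit import Rc
np.set_printoptions(precision=1,suppress=True)
# held block seen by the wrist camera: cloud in tool axes about the grasp
s=arm.state();C=cam("wrist",s);im,d=snapshot("wrist");R=np.array(s["eef_rot"]);p=np.array(s["position"])
save("w3",im);cv2.imwrite("pics/w3b.png",cv2.resize(im[150:400,160:480,::-1],(640,500)))
v,u=np.mgrid[0:400,0:640];Q=(world(C,u,v,d)-p)@R*1000-[0,0,155]
m=(d>0)&(abs(Q[...,1])<5)&(Q[...,0]>-15)&(Q[...,0]<60)&(Q[...,2]>-30)&(Q[...,2]<95)
q=Q[m]
for z in range(-25,95,6):
    k=q[abs(q[:,2]-z)<3]
    if len(k)>3:print(z,np.percentile(k[:,0],[5,50,95]),len(k))
E
```

```text
7.975 [0.5339 0.2624 0.3518] ang 14.260533775479294 force [-0.449  -0.0005 -1.1579] open 0.1559896722294744
grip: right -24.8 y -0.6 h 142.2 cradle [ 49.6443  -0.6459 135.5931]
-19 [-14.6 -11.   -5.5] 563
-13 [-7.   4.6 15.4] 1732
-7 [14.2 16.4 17. ] 172
-1 [14.3 15.  15.6] 85
5 [12.9 13.7 14.3] 75
11 [11.5 12.2 12.8] 71
17 [10.  10.6 11.3] 63
23 [ 8.5  9.3 10. ] 50
29 [7.  7.8 8.4] 54
35 [5.6 6.2 6.8] 41
41 [4.2 4.8 5.4] 37
47 [2.7 3.4 4. ] 36
53 [1.3 1.9 2.5] 32
59 [-0.1  0.5  1.1] 25
65 [-1.6 -0.9 -0.2] 31
71 [-3.  -2.4 -2. ] 18
77 [-3.6 -3.4 -3.2] 14
```

View pics/w3b.png

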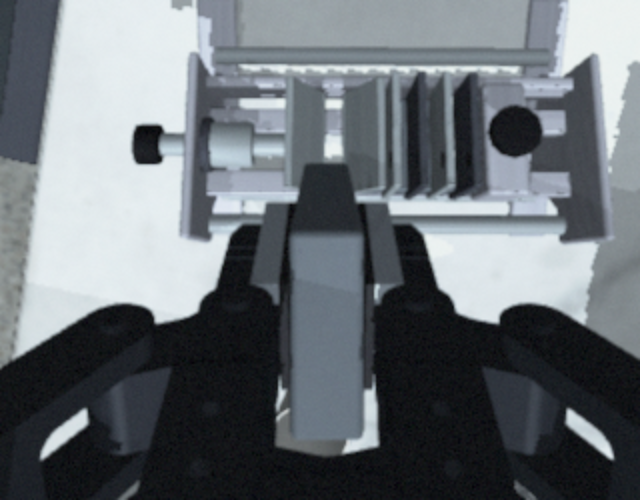

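The wrist view shows the block square in the pads (roughly x 290–365 in the crop), tilted 13.6°, with the gap just ahead of it. I'll lower it into the gap.

jog_arm(
  rows=[
    [[2.5, 0, 20, 0.3], [0, 0, 20, 0], [0, 0, 12, 0], [0, 0, 9, 0], [0, 0, 0, 0]],
  ],
)

```text
time_s: 8.65
position: [0.533, 0.2612, 0.2906]
eef_rot: [[-0.238, 0.971, -0.001], [0.971, 0.238, -0.0], [-0.0, -0.001, -1.0]]
force: [4.5, -0.7, -2.7]
opening: 0.155
```

```bash
python3 pose.py
```

```text
8.65 [0.533  0.2612 0.2906] ang 13.746854087141154 force [ 4.5052 -0.714  -2.6689] open 0.15482116673053947
grip: right -23.7 y -2.1 h 81.0 cradle [19.9415 -2.0828 82.0331]
```

jog_arm(
  rows=[
    [[2, 0, 2, 0], [2, 0, 2, 0], [2, 0, 2, 0], [0, 0, 0, 0]],
  ],
)

```text
time_s: 9.15
position: [0.5315, 0.2677, 0.2851]
eef_rot: [[-0.238, 0.971, 0.0], [0.971, 0.238, 0.0], [0.0, 0.0, -1.0]]
force: [3.7, 1.1, -0.9]
opening: 0.158
```

```bash
python3 pose.py
```

```text
9.15 [0.5315 0.2677 0.2851] ang 13.773984809148564 force [ 3.6767  1.0842 -0.9169] open 0.15843985054486834
grip: right -30.5 y -1.8 h 75.5 cradle [11.3299 -1.8461 80.6718]
```

jog_arm(
  rows=[
    [[3, 0, 2.2, 0], [3, 0, 2.2, 0], [3, 0, 2.4, 0], [2.3, 0, 2.4, 0], [2.3, 0, 2.4, 0], [2.3, 0, 2.4, 0], [0, 0, 0, 0]],
  ],
)

```text
time_s: 10.02
position: [0.528, 0.2831, 0.2715]
eef_rot: [[-0.238, 0.971, 0.001], [0.971, 0.238, 0.0], [-0.0, 0.001, -1.0]]
force: [4.0, -0.4, 4.2]
opening: 0.161
```

```bash
python3 pose.py
cat > blk.py <<'E'
from h import *
np.set_printoptions(precision=1,suppress=True)
s=arm.state();C=cam("wrist",s);im,d=snapshot("wrist");R=np.array(s["eef_rot"]);p=np.array(s["position"])
v,u=np.mgrid[0:400,0:640];Q=(world(C,u,v,d)-p)@R*1000-[0,0,155]
q=Q[(d>0)&(abs(Q[...,1])<5)&(Q[...,0]>-25)&(Q[...,0]<60)&(Q[...,2]>-5)&(Q[...,2]<80)]
zs=[];xs=[]
for z in range(-4,80,3):
    k=q[abs(q[:,2]-z)<1.5]
    if len(k)>5:zs.append(z);xs.append(np.median(k[:,0]))
zs,xs=np.array(zs),np.array(xs);print(np.c_[zs,xs].T)
m=zs<45;k=np.polyfit(zs[m],xs[m],1);print("tilt",np.degrees(np.arctan(-k[0])),"left dist",k[1]*np.cos(np.arctan(k[0])))
import sys
if len(sys.argv)>1:cv2.imwrite("pics/%s.png"%sys.argv[1],cv2.resize(im[130:380,160:480,::-1],(640,500)))
E
python3 blk.py w4
```

```text
10.025 [0.528  0.2831 0.2715] ang 13.787602646890807 force [ 4.0151 -0.406   4.1875] open 0.16087157359563384
grip: right -46.2 y -1.4 h 61.9 cradle [-9.0377 -1.4189 76.7234]
[[ 65.   68. ]
 [-16.5 -15.8]]Traceback (most recent call last):
  File "blk.py", line 11, in <module>
    m=zs<45;k=np.polyfit(zs[m],xs[m],1);print("tilt",np.degrees(np.arctan(-k[0])),"left dist",k[1]*np.cos(np.arctan(k[0])))
              ~~~~~~~~~~^^^^^^^^^^^^^^^
    raise TypeError("expected non-empty vector for x")
TypeError: expected non-empty vector for x
```

```bash
cat > top.py <<'E'
from h import *; from fit import Rc
import sys
np.set_printoptions(precision=4,suppress=True)
s=arm.state();C=cam("wrist",s);im,d=snapshot("wrist")
O=np.array([.5406,.2386,.0546]);A=Rc(np.radians(13.9))
v,u=np.mgrid[0:400,0:640];Q=(world(C,u,v,d)-O)@A*1000
m=(d>0)&(abs(Q[...,1]+1)<4.5)&(abs(Q[...,0])<35)&(abs(Q[...,2]-92)<14)
q=Q[m];k=None
for _ in range(4):
    B=np.c_[q[:,:2],np.ones(len(q))];k=np.linalg.lstsq(B,q[:,2],rcond=None)[0];q=q[abs(B@k-q[:,2])<2]
print(len(q),"slope x,y",k[:2],"x range",np.percentile(q[:,0],[1,99]),"y",np.percentile(q[:,1],[1,99]),"z mean",q.mean(0))
m=(d>0)&(abs(Q[...,0])<10)&(abs(Q[...,2]-42)<1.5)&(abs(Q[...,1])<45)
h=np.histogram(Q[m][:,1],bins=range(-44,46,2));print("z42 y hist",[(int(b),int(n)) for b,n in zip(h[1],h[0]) if n])
cv2.imwrite("pics/%s.png"%sys.argv[1],cv2.resize(im[100:350,160:480,::-1],(640,500)))
E
python3 top.py w4
```

```text
2772 slope x,y [-0.0366  0.0065] x range [-20.4487  18.1399] y [-5.4479  3.4068] z mean [-0.5631 -1.0071 90.5771]
z42 y hist [(30, 11), (32, 9), (40, 27)]
```

View pics/w4.png

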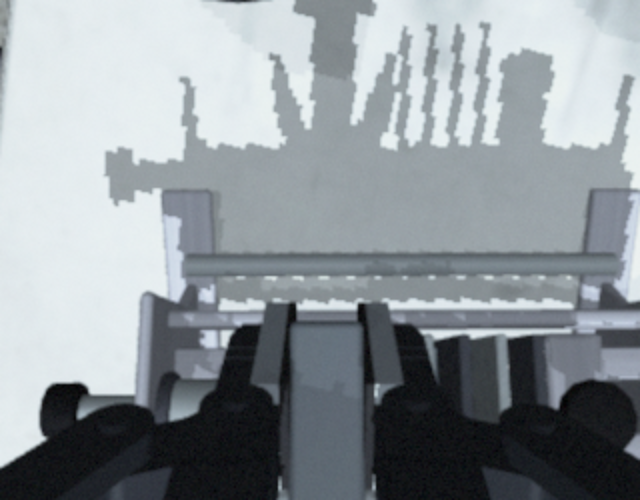

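The top of the block sits at cradle z of about 90.6 mm, 2° short of square, so it's almost home. One small push left and down should finish it.

jog_arm(
  rows=[
    [[1.5, 0, 1, 0], [1.5, 0, 1, 0], [0, 0, 1, 0], [0, 0, 0, 0], [0, 0, 0, 0]],
  ],
)

```text
time_s: 10.75
position: [0.5272, 0.286, 0.2687]
eef_rot: [[-0.238, 0.971, 0.001], [0.971, 0.238, 0.0], [0.0, 0.001, -1.0]]
force: [2.7, -1.4, 8.6]
opening: 0.16
```

```bash
python3 pose.py;python3 top.py w5
```

```text
10.75 [0.5272 0.286  0.2687] ang 13.757821569288934 force [ 2.7075 -1.4414  8.5625] open 0.1602812713426202
grip: right -49.2 y -1.5 h 59.1 cradle [-13.085   -1.5256  75.8272]
2823 slope x,y [ 0.0133 -0.0005] x range [-24.8867  14.0991] y [-5.3776  3.412 ] z mean [-4.6826 -0.9876 90.0712]
z42 y hist [(30, 8), (32, 3), (40, 24)]
```

jog_arm(
  rows=[
    [[0, 0, 0, 0], [0, 0, 0, 0], [0, 0, 0, 0], [0, 0, 0, 0]],
  ],
  gripper=0.55,
)

```text
time_s: 11.3
position: [0.5268, 0.2858, 0.2678]
eef_rot: [[-0.238, 0.971, -0.001], [0.971, 0.238, -0.0], [-0.0, -0.001, -1.0]]
force: [-0.4, 0.0, -1.2]
opening: 0.452
```

```bash
python3 pose.py;python3 top.py w6
```

```text
11.3 [0.5268 0.2858 0.2678] ang 13.761087681926734 force [-0.4081  0.0246 -1.2171] open 0.45201193091367015
grip: right -49.1 y -2.2 h 58.2 cradle [-13.4329  -2.2004  74.9543]
2873 slope x,y [0.0152 0.0065] x range [-24.8527  14.1238] y [-5.4234  3.403 ] z mean [-4.5517 -1.0074 90.1572]
z42 y hist [(-22, 91), (-20, 161), (-18, 53), (16, 53), (18, 160), (20, 76), (22, 7)]
```

jog_arm(
  rows=[
    [[0, 0, -15, 0], [0, 0, -30, 0], [0, 0, -40, 0], [0, 0, -30, 0], [0, 0, 0, 0], [0, 0, 0, 0]],
  ],
)

```text
time_s: 12.1
position: [0.5267, 0.2856, 0.3831]
eef_rot: [[-0.238, 0.971, -0.0], [0.971, 0.238, -0.0], [-0.0, -0.0, -1.0]]
force: [0.6, 0.4, -0.6]
opening: 0.448
```

```bash
sed -i 's/abs(Q\[...,1\]+1)<4.5/abs(Q[...,1]+1)<9/' top.py; python3 pose.py;python3 top.py w7
python3 - <<'E'
from h import *
for n in["scene","side"]:
    im,d=snapshot(n);C=cam(n)
    for q in["spacer_mid","spacer_thick","reagent_bottle","crucible"]:
        for r in cut_out(n,q)[:1]:
            m=r["pixels"]&(d>0);v,u=np.nonzero(m);P=world(C,u,v,d[m])
            if len(P):print(n,q,round(r["confidence"],2),np.percentile(P,[3,50,97],axis=0).round(3).tolist())
    if n=="scene":cv2.imwrite("pics/fin.png",cv2.resize(im[150:290,170:380,::-1],(780,520),interpolation=2))
E
```

```text
12.1 [0.5267 0.2856 0.3831] ang 13.761593836135699 force [ 0.5632  0.3514 -0.573 ] open 0.44807032942214453
grip: right -49.0 y -2.2 h 173.5 cradle [ 44.357   -2.2067 174.7844]
1179 slope x,y [0.012  0.0042] x range [-24.9549  14.4617] y [-6.9551  6.7621] z mean [-4.8768 -0.1454 90.0535]
z42 y hist [(-22, 45), (-20, 39), (-18, 25), (16, 25), (18, 37), (20, 35), (22, 6), (30, 7), (32, 1), (40, 11)]
scene spacer_mid 0.92 [[0.566, 0.387, -0.002], [0.568, 0.407, 0.05], [0.587, 0.425, 0.087]]
scene spacer_thick 0.6 [[0.458, 0.35, 0.001], [0.462, 0.37, 0.051], [0.483, 0.389, 0.088]]
scene reagent_bottle 0.86 [[0.473, -0.143, 0.002], [0.486, -0.105, 0.09], [0.524, -0.089, 0.163]]
scene crucible 0.66 [[0.551, 0.066, 0.003], [0.563, 0.085, 0.026], [0.589, 0.1, 0.037]]
side spacer_thick 0.83 [[0.461, 0.342, 0.008], [0.474, 0.347, 0.055], [0.491, 0.378, 0.088]]
side reagent_bottle 0.96 [[0.477, -0.16, 0.006], [0.502, -0.15, 0.101], [0.535, -0.114, 0.165]]
side crucible 0.6 [[0.561, 0.092, 0.03], [0.57, 0.097, 0.034], [0.579, 0.098, 0.036]]
```

View pics/fin.png

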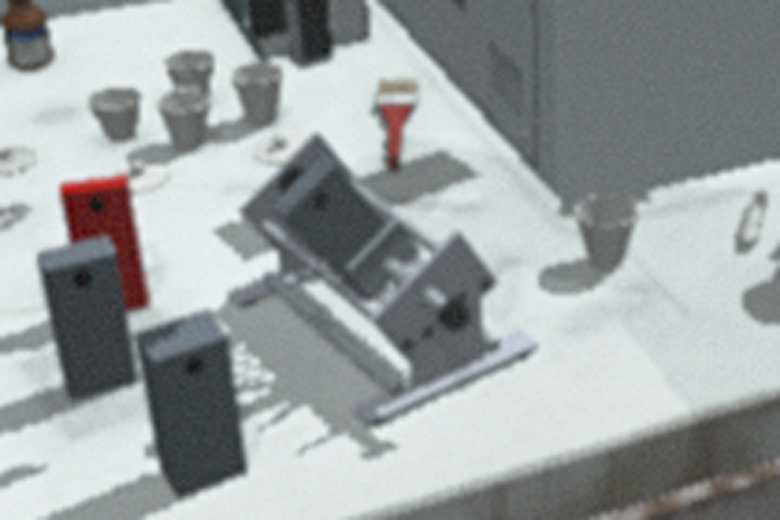

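View pics/w7.png

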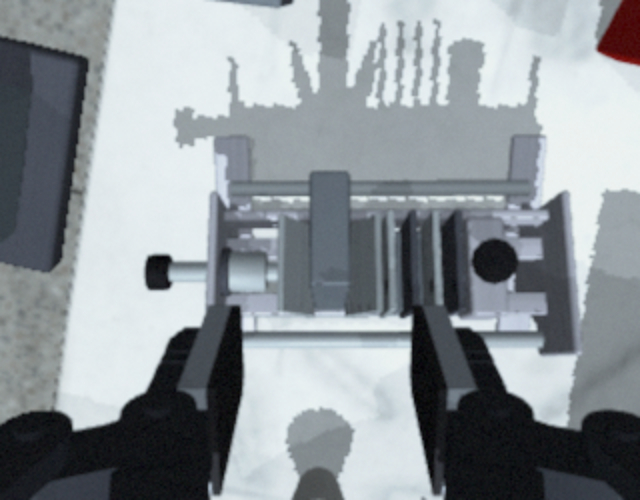

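Both pictures show the thin block seated between the end plate and the divider, with the plate pushed back. The mid block (about (85,315) in the scene crop), thick block (about (190,400)) and crucible (about (605,230)) are where they were.

```bash
python3 -c "
from cell import arm;print(arm.sign_off())"
```

```text
the job is handed in; nothing more can be done
None
```

The thin spacer block is in the gap, fully down on the bed and holding the end plate back. I handed the job in at about 12 s of the 69 s allowed; no verdict is reported.

**How it went in:** The jog keeps the tool upright, so I gripped the block across its thickness and pivoted it in the pads. Pressing it against the worktop tilted it only about 14°, because its foot slid. The rest of the tilt came in the gap itself, with the rack's side lip as a stop.

**Choice of block:** The wrist camera's depth picture put the gap at about 7 mm. That fits the 14 mm block, and the 22 mm block would need more travel than the plate has. The thin block then went home on the first try, so I did not try the mid and thick blocks.

**Last checks after letting go:**

| Check | Measured | Limit |
|---|---|---|
| Height off the bed (top at 90.05 mm on a 90 mm block) | about 0 mm | 3 mm |
| Lean from the rack's z | about 0.01 rad | 0.08 rad |
| Offset across the row | about −4 to −5 mm | 10 mm |
| Position along the row | about 0 mm | −6.5 to 6 mm |
| Plate pushed back | about 7–8 mm | over 1.5 mm |

- **Other things in the scene:** The mid and thick blocks, the crucible and the bottle stand where they were at the start, within measuring noise. The side camera did not report the mid block at the end, but the scene camera did.
- **Other checks:** The robot was clear of everything. No check failed.

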